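Wedge the rocking gear case

ROBOT

A 6-joint arm with a two-finger parallel gripper is mounted at the origin on a cart in front of the work surface, level with it; the furniture and walls round the work are solid. World frame = base frame: x ahead of the robot, y to its left, z up, the work surface at z = 0. Lengths are in mm, angles in rad, forces in N, time in s.
With the tool pointing down it reaches from about 300 to 950 mm from the base axis. Payload 3.1 kg.
Tool frame: the origin (TCP) lies at the very end of the fingers, on their centre line; the grasp point (between the pads) lies 19 mm behind it (robot.tcp_to_grasp is the distance from the TCP to the grasp point, in mm); z points along the fingers, y is the direction in which the jaws open and shut (so a half turn about z gives the same grasp; the last joint's range is limited). The gripper opens to 85 mm and grips with 20 to 120 N. Pads are 22 mm wide; open, the fingers measure 114 mm over their backs; the gripper's body (76 mm by 85 mm) begins 54 mm behind the grasp point. The pads swing forward as they close: fully open they stand 13 mm farther back than shut.
Start: joints at [-1.192, 0.308, 1.634, -0, 1.2, -0.07], TCP at [271.153, -563.123, 231.272] pointing down, gripper open.
Joint ranges: [-3.06, 3.06], [-0.79, 1.96], [0.05, 2.63], [-1.19, 4.34], [0.05, 2.64], [-2.94, 2.94]. Speed limits (rad/s): [2.79, 2.79, 3.14, 3.14, 3.14, 3.14].

INTERFACE

Orientations are given as a unit quaternion [w, x, y, z].
In Python, from station import robot gives the robot as it stands.
- The arm moves only by the tool arm_command, never from a script. Its argument "plan" is a list of rows, each a list of 7 numbers: the turn, a rotation vector about the tool's x, y, z normalised to -1 to 1, where 1 is pi rad, then the shift along the tool's x, y, z normalised to -1 to 1, where 1 is 0.25 m, then the closure in counts, from 0 (fully open) to 255 (shut). A call has 1 to 8 rows; each row is the pose to reach, as a shift and turn from the pose commanded when the call began, along the tool's axes at that moment, turning the shorter way round; what a row does not reach only later rows make up. A row lasts 1/8 s, in which the tool goes at most 62.5 mm and 10.7 degrees, less where a joint would pass 70% of its speed; a pose out of reach is approached as far as the arm can. A call with a number of a shift or a turn outside -1 to 1 is refused whole. A call with a gripper value outside its range is refused whole. The fingers move at their own pace and stop on an object; the grip force is fixed at half the most. Time passes only in rows, so rows that repeat a pose let the fingers close. It gives the time, the measured TCP pose, the force and the opening at its end, in the units of the state.
- robot.observe(): the state, without advancing time (a new reading comes with each control period).
- robot.get_image(name): name is "scene" or "top" or "wrist"; returns the picture (400x640x3 uint8, blue, green, red); there is no depth.
- robot.get_calibration(name): a dict with "fx", "fy", "cx", "cy" (pixels), "k1" (the pictures are not rectified: a ray, as slopes to the right and down, at radius r is drawn at 1 + k1 r^2 times it, then the intrinsics apply), "R" (3x3) and "t" (3): a world point X has camera coordinates R X + t; the wrist camera has in their place "mount" (4x4, takes a point from camera to tool coordinates, whose origin is the TCP and whose axes are the flange's). Camera axes: x right, y down, z forward; pixel columns grow to the right and rows downward; lengths in mm; the calibration is good to about 2 mm. A picture is of the moment at which its call begins: read the wrist's pose just before it. get_calibration takes no time and is no camera call.
- robot.job_done(): hands the job in, once; it reports no verdict.
The state is a dict: "t": time; "joints": joint angles; "joint_vel": joint speeds; "tau": joint torques, N m; "eef_pos": TCP position; "orientation": TCP orientation; "wrist_force": force on the tool from outside, world axes, zero at the start; "moment": the same for the moment, N m; "opening": opening from 0.0 (shut) to 1.0 (fully open).
Only numpy, scipy, OpenCV 4.12 (cv2) and the standard library are available. Lean on these libraries where they do the work, as an engineer would, in place of code of your own. Each camera call takes 0.05 s, during which the arm holds its last target.

TASK

The grey gear case on the bench rocks because one of its four feet is short. Push the loose wooden wedge along the bench, thin end first, in under that short foot until it bears snugly and the case stands level; then press down on the corner pad right above the short foot to prove that it no longer rocks (push the wedge farther and press again if it does), and leave the wedge in place. Only push and press with the fingers: do not pick anything up, do not shove the case out of its place or jack it up, and leave the castings and the nut alone.

Things in the scene. Friction and masses are not known exactly. Their poses are not given: they have to be found in the camera images.
- gear_case: Low grey gear case, 2.0 to 2.9 kg, loose on the bench: a flange 130 (x) x 170 (y) mm, 18 to 30 mm above the bench, on four domed dark feet (diameter 20 mm, dome radius 10 mm) at x = +-50, y = +-70 mm; a housing with a dark cover stands on it. Origin: centre of the footprint at the level of the three full soles (bench), z up. Stands level at first. The foot at x = -50, y = +70 mm is short.
- cover_centre (a point): Centre of the top of the case's dark cover, 58 mm above the bench; same axes as the case. Cover 74 (x) x 104 (y) mm, four screw heads 4 mm higher; below it the housing, 66 x 96 mm. Nothing of the case is higher. A steel shaft stub, 14 mm thick, leaves the housing's -y side 40 mm above the bench and ends 68 mm from this point.
- short_foot (a point): Point on the axis of the short foot, on the bench when the case is level. The foot's own sole hangs 5 to 9 mm above it (how much is not known). A push of 4 to 6 N along the bench on the wedge seats it snugly under the foot; more than about 8 N starts to slide or lift the case.
- test_pad (a point): Centre of the top of the round steel pad (diameter 26 mm, 4 mm proud of the flange) above the short foot, 34 mm above the bench when level. With no wedge, 1.5 to 4 N down here tips the case 0.06 to 0.11 rad, until the short foot meets the bench; let go, it rocks back level. With the wedge snug it stays put under 4 to 10 N.
- wedge: Loose wooden wedge, 60 g, 100 mm long (its x), 50 mm wide (its y), flat below, 16 mm thick at x = -50 mm, falling evenly to 2 mm at x = +50 mm. Origin: centre of its underside; +x points to the thin end. Sliding it takes under 1 N. It stays where it is pushed; 4 to 6 N seats it under the foot.
- thin_end (a point): Middle of the wedge's thin edge, at the underside. At the start it lies beside the case, 20 to 70 mm from the short foot's axis, turned within about 0.3 rad of straight towards the case's long side.
- cast_boss_0: Bystander: small dark flanged casting, 50 x 50 x 30 mm, in front of the case (robot's side). Origin at the centre of its underside.
- cast_boss_1: Bystander: second casting of the same kind, 50 x 50 x 30 mm, beside the case on the side away from the wedge. Origin at the centre of its underside.
- nut_m16_0: Bystander: steel hexagon nut, 24 x 27 x 13 mm, in front of the case. Origin at the centre of its underside.
Not all that is in view belongs to the job. Of the things that look like the wedge, the larger one is meant.

How it is judged (in metres and radians):
On the way, in this order (a step that is already met when the one before it is completed fails the run):
1. the wedge bears under the short foot (more than 0.5 N) with the foot within 20 mm of the wedge's centre line, while the fingers do not touch the case (contact force between wedge and gear_case above 0.5 N and contact force between the fingers and gear_case below 0.3 N and y of short_foot in the frame of wedge between -0.02 and 0.02 m and angle between gear_case's own z axis and vertical below 0.015 rad), for 0.2 s.
2. the fingers press down on the pad above the short foot with more than 4 N and the case stays within 0.015 rad of level, the wedge carrying the load (contact force between the fingers and gear_case above 4 N and contact force between wedge and gear_case above 2.5 N and horizontal distance between the grasp point and test_pad below 0.03 m and angle between gear_case's own z axis and vertical below 0.015 rad), for 0.3 s.
At the end, for the whole second after the job is handed in: The wedge lies flat on the bench and bears under the short foot with more than 0.2 N, the foot within 20 mm of the wedge's centre line; the case is within 0.015 rad of level, within 20 mm of where it started, and all is at rest (contact force between wedge and gear_case above 0.2 N and y of short_foot in the frame of wedge between -0.02 and 0.02 m and angle between gear_case's own z axis and vertical below 0.015 rad and angle between wedge's own z axis and vertical below 0.05 rad and height (world z) of wedge below 0.005 m and distance of gear_case from where it was at the start of the episode below 0.02 m and linear speed of each of gear_case, wedge below 0.01 m/s); the robot touches nothing.
It fails at once if the wedge is picked up (more than 12 mm off the bench) (height (world z) of wedge above 0.012 m).
It fails at once if the case is lifted (origin more than 12 mm up) or tipped over 0.2 rad (height (world z) of gear_case above 0.012 m or angle between gear_case's own z axis and vertical above 0.2 rad).
It fails at once if the case is shoved more than 30 mm (distance of gear_case from where it was at the start of the episode above 0.03 m).
It fails at once if a bystander casting or the nut is moved more than 15 mm (distance of any of cast_boss_0, cast_boss_1, nut_m16_0 from where it was at the start of the episode above 0.015 m).
It also fails if it takes over 42 s, if anything falls off the work surface, if the arm or the gripper's body presses on something with over 40 N, if the wrist force passes 120 N, or if a joint passes its speed limit or range.

## Working session

There is one attempt and no reset: what is moved stays moved. The work goes in short steps, Python scripts to look and compute and a tool call to move; the robot and the scene stay as the last step left them, time stands still between calls to the robot, and variables do not carry over. Pictures are saved under pics/ and viewed, and the job is handed in when it is done.

Besides the shell and the picture viewer there is one more tool, called after ">>>" as name([rows], argument=value, ...), one row to a line, values as JSON. arm_command: Moves the arm, as the interface text tells. Its arguments: {"type":"object","properties":{"plan":{"type":"array","items":{"type":"array","items":{"type":"number"}}}},"required":["plan"]}

```bash
mkdir -p pics; ls; python3 - <<'E'
from station import robot
import cv2
s=robot.observe()
for k,v in s.items(): print(k,v)
for n in ("scene","top"):
    cv2.imwrite(f"pics/{n}0.png",robot.get_image(n)); c=robot.get_calibration(n); print(n,c)
print(robot.get_calibration("wrist"))
E
```

```text
pics
t 0.0
joints [-1.19169303e+00  3.09021037e-01  1.63518524e+00  2.85315091e-05
  1.19964827e+00 -6.96775588e-02]
joint_vel [-0.00050518 -0.00020069  0.00079151 -0.00078432  0.00192935  0.00138388]
tau [-8.93395627e-04 -4.15255451e+01 -2.76661009e+01 -1.34451989e-04
  1.03754655e-02  6.55530627e-06]
eef_pos [ 270.8642886  -562.36320358  230.0376792 ]
orientation [-1.11948848e-03  9.74930456e-01  2.22506912e-01 -1.61145337e-04]
wrist_force [0.91414264 0.25103009 0.14295889]
moment [0.02110945 0.06709127 0.02512639]
opening 1.0007243373104329
scene {'fx': 422.07414805902584, 'fy': 422.07414805902584, 'cx': 324.6315338559616, 'cy': 189.3966017955405, 'k1': -0.0009679289033071969, 'R': array([[-0.63319901, -0.77398495, -0.00251115],
       [-0.58115166,  0.47757946, -0.65892383],
       [ 0.5111964 , -0.41577056, -0.75220548]]), 't': array([363.56090216, 282.94893211, 651.89895196])}
top {'fx': 381.6432902378571, 'fy': 381.6432902378571, 'cx': 313.77790074898115, 'cy': 203.17954899291476, 'k1': 0.03193701520556131, 'R': array([[-0.00553358, -0.99965876, -0.02552931],
       [-0.98751358,  0.00948216, -0.15724827],
       [ 0.15743669,  0.02434039, -0.98722907]]), 't': array([ 85.61993707, 506.16608327, 824.06767123])}
{'fx': 285.3014107811545, 'fy': 285.3014107811545, 'cx': 319.5519408627037, 'cy': 199.11226974457063, 'k1': -0.03271015014534864, 'mount': array([[-6.49062155e-04, -9.45197489e-01, -3.26498524e-01,
         8.40269609e+01],
       [ 9.99999789e-01, -6.14946263e-04, -2.07708001e-04,
         6.65867972e-01],
       [-4.45396662e-06, -3.26498590e-01,  9.45197689e-01,
        -1.42364282e+02],
       [ 0.00000000e+00,  0.00000000e+00,  0.00000000e+00,
         1.00000000e+00]])}
```

View pics/scene0.png

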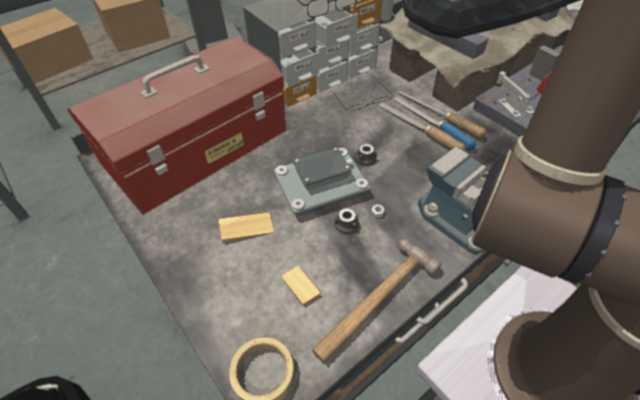

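View pics/top0.png

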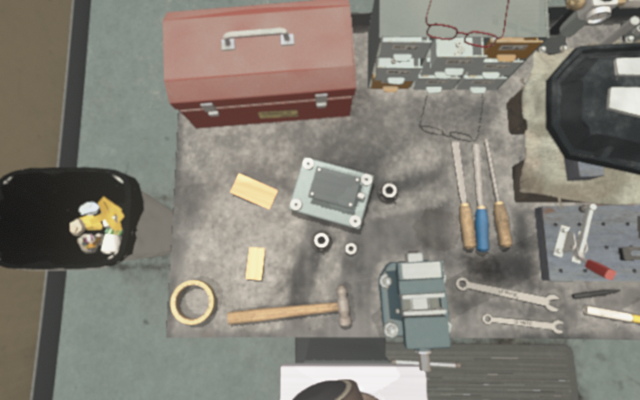

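```bash
cat > h.py <<'E'
import numpy as np, cv2
from station import robot
def proj(n,X,c=None):
    c=c or robot.get_calibration(n); p=np.atleast_2d(X)@c["R"].T+c["t"]; s=p[:,:2]/p[:,2:]
    s=s*(1+c["k1"]*(s**2).sum(1,keepdims=True)); return s*[c["fx"],c["fy"]]+[c["cx"],c["cy"]]
def rect(im,n,x0,x1,y0,y1,z,ppm=2.5):
    # output: up=+x, left=+y
    xs=np.arange(x1,x0,-1/ppm); ys=np.arange(y1,y0,-1/ppm)
    X,Y=np.meshgrid(xs,ys,indexing="ij"); P=np.stack([X,Y,0*X+z],-1).reshape(-1,3)
    m=proj(n,P).reshape(X.shape+(2,)).astype(np.float32)
    return cv2.remap(im,m[...,0],m[...,1],cv2.INTER_CUBIC)
E
python3 - <<'E'
from h import *
im=cv2.imread("pics/top0.png")
for u,v in [(332,193),(254,191)]:
    from scipy.optimize import least_squares
    print(least_squares(lambda q:proj("top",[q[0],q[1],20])[0]-[u,v],[500,0]).x)
cv2.imwrite("pics/zt.png",cv2.resize(im[140:270,210:410],None,fx=4,fy=4,interpolation=cv2.INTER_CUBIC))
im=cv2.imread("pics/scene0.png")
cv2.imwrite("pics/zs.png",cv2.resize(im[130:255,200:400],None,fx=4,fy=4,interpolation=cv2.INTER_CUBIC))
E
```

```text
[533.7813697   39.71108633]
[540.40949437 222.23781632]
```

View pics/zt.png

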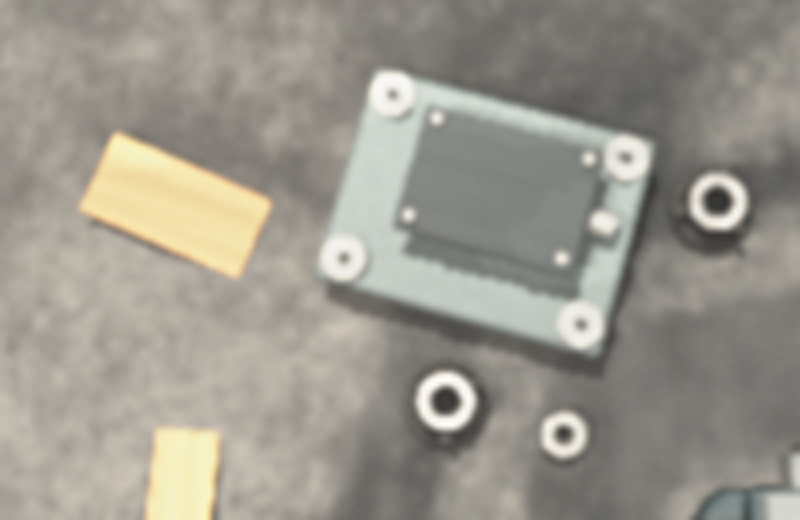

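View pics/zs.png

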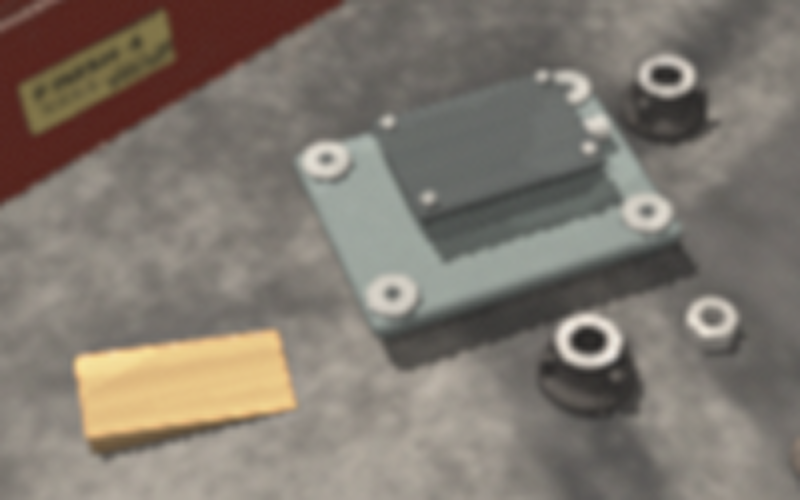

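```bash
cat > fit.py <<'E'
from h import *
from scipy.optimize import least_squares
def px(l,o): return (np.array(l,float)+.5)/4-.5+o
T=(210,140);S=(200,130)
pads=np.array([[50,70,34],[-50,70,34],[-50,-70,34],[50,-70,34]],float)
pt=px([(392,95),(343,258),(580,325),(626,158)],T); ps=px([(326,160),(391,295),(647,212),(571,87)],S)
fl=np.array([[65,85,30],[-65,85,30],[-65,-85,30],[65,-85,30]],float)
w=np.array([[-50,25,16],[50,25,2],[50,-25,2],[-50,-25,16]],float) # thick +y..., 
wt=px([(118,131),(272,204),(240,278),(80,209)],T); ws=px([(76,357),(278,330),(297,407),(90,438)],S)
def tf(q,P):
    c,s=np.cos(q[2]),np.sin(q[2]); return np.c_[q[0]+c*P[:,0]-s*P[:,1],q[1]+s*P[:,0]+c*P[:,1],P[:,2]]
def fit(P,a,b,q0):
    for nm,use in (("both",(1,1)),("top",(1,0)),("scene",(0,1))):
        f=lambda q:np.r_[use[0]*(proj("top",tf(q,P))-a).ravel(),use[1]*(proj("scene",tf(q,P))-b).ravel()]
        r=least_squares(f,q0); print(nm,r.x.round(3),np.sqrt((r.fun**2).mean()).round(2))
        if nm=="both": out=r.x
    return out
qc=fit(pads,pt,ps,[533,40,-.2]); qw=fit(w,wt,ws,[540,222,-2])
print("short foot",tf(qc,np.array([[-50,70,0.]])),"thin",tf(qw,np.array([[50,0,0.]])),"thick",tf(qw,np.array([[-50,0,0.]])))
c,s=np.cos(qw[2]),np.sin(qw[2]); d=tf(qc,np.array([[-50,70,0.]]))[0,:2]-qw[:2]; print("foot in wedge",c*d[0]+s*d[1],-s*d[0]+c*d[1])
E
python3 fit.py
```

```text
both [ 5.33606e+02  4.32660e+01 -2.89000e-01] 0.39
top [ 5.34311e+02  4.27220e+01 -2.86000e-01] 0.05
scene [ 5.32561e+02  4.40890e+01 -2.94000e-01] 0.22
both [541.972 224.749  -1.981] 0.4
top [542.551 224.05   -1.99 ] 0.2
scene [541.276 225.327  -1.972] 0.16
short foot [[505.65613248 124.62157407   0.        ]] thin [[522.03004963 178.8980054    0.        ]] thick [[561.91465856 270.59979366   0.        ]]
foot in wedge 106.30313095831275 6.632767537495482
```

>>> arm_command([
  [0,0,0,0.868,-0.864,0,210],
  [0,0,0,0.868,-0.864,0,210],
  [0,0,0,0.868,-0.864,0,210],
  [0,0,0,0.868,-0.864,0,210],
  [0,0,0,0.868,-0.864,0,210],
])

```text
t: 0.72
eef_pos: [373.0, -272.0, 230.9]
orientation: [-0.0, 0.975, 0.222, -0.0]
wrist_force: [0.8, 0.5, 0.9]
opening: 0.176
```

>>> arm_command([
  [0,0,0,0.868,-0.864,0,210],
  [0,0,0,0.868,-0.864,0,210],
  [0,0,0,0.868,-0.864,0,210],
  [0,0,0,0.868,-0.864,0,210],
  [0,0,0,0.868,-0.864,0,210],
])

```text
t: 1.35
eef_pos: [474.9, 16.6, 231.1]
orientation: [0.0, 0.975, 0.223, 0.0]
wrist_force: [1.5, -0.3, -0.6]
opening: 0.176
```

>>> arm_command([
  [0,0,-0.2267,0.868,-0.864,0.2,210],
  [0,0,-0.2267,0.868,-0.864,0.2,210],
  [0,0,-0.2267,0.868,-0.864,0.2,210],
  [0,0,-0.2267,0.868,-0.864,0.2,210],
  [0,0,-0.2267,0.868,-0.864,0.2,210],
  [0,0,-0.2267,0.868,-0.864,0.2,210],
  [0,0,-0.2267,0.868,-0.864,0.2,210],
])

```text
t: 2.22
eef_pos: [575.7, 302.7, 180.2]
orientation: [0.0, 0.836, 0.549, -0.001]
wrist_force: [-0.8, 0.0, 0.0]
opening: 0.174
```

```bash
python3 - <<'E'
from h import *
from scipy.spatial.transform import Rotation as Ro
s=robot.observe(); im=robot.get_image("wrist"); cv2.imwrite("pics/w1.png",im)
q=s["orientation"]; print(s["t"],s["eef_pos"],Ro.from_quat([q[1],q[2],q[3],q[0]]).as_matrix().round(3),s["wrist_force"],s["joints"],s["opening"])
E
```

```text
2.225 [575.68361489 302.70010395 180.22846379] [[ 0.398  0.917 -0.002]
 [ 0.917 -0.398 -0.002]
 [-0.002 -0.001 -1.   ]] [-0.78791892  0.00593096  0.03975632] [ 4.17431501e-01  4.05956432e-01  1.60971524e+00 -6.34246430e-04
  1.12842171e+00  8.26764678e-01] 0.1738573896145524
```

View pics/w1.png

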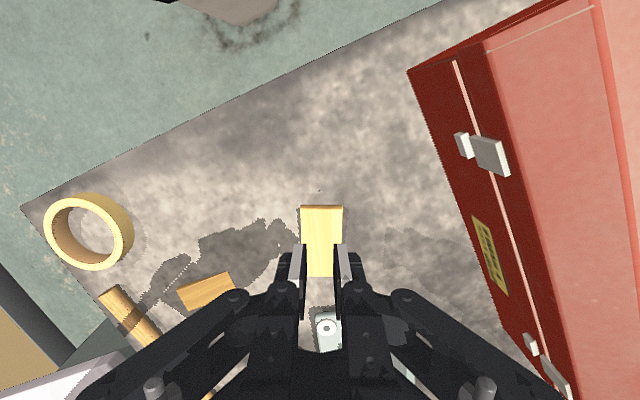

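```bash
cat >> h.py <<'E'
def wray(uv,s,z):
    from scipy.spatial.transform import Rotation as Ro
    c=robot.get_calibration("wrist"); q=s["orientation"]; R=Ro.from_quat([q[1],q[2],q[3],q[0]]).as_matrix()
    K=np.array([[c["fx"],0,c["cx"]],[0,c["fy"],c["cy"]],[0,0,1]])
    p=cv2.undistortPoints(np.array([[uv]],float),K,np.array([c["k1"],0,0,0,0.]))[0,0]
    M=c["mount"]; d=R@(M[:3,:3]@[p[0],p[1],1]); o=R@M[:3,3]+s["eef_pos"]; return o+d*(z-o[2])/d[2]
E
python3 - <<'E'
from h import *
s=robot.observe()
for uv,z in [((301,206),16),((343,206),16),((301,210),0),((343,210),0),((326,328),34)]: print(uv,wray(uv,s,z))
from numpy import *
c,sn=cos(-1.981),sin(-1.981)
for x,y in((-50,25),(-50,-25)): print(541.97+c*x-sn*y,224.75+sn*x+c*y)
E
python3 -c "
import cv2;im=cv2.imread('pics/w1.png');cv2.imwrite('pics/w1z.png',cv2.resize(im[190:360,260:400],None,fx=4,fy=3.5,interpolation=2))"
```

```text
(301, 206) [544.10403514 282.01246169  16.        ]
(343, 206) [588.35678413 262.74221885  16.        ]
(301, 210) [538.51104656 272.25181351   0.        ]
(343, 210) [585.30074847 251.87675193   0.        ]
(326, 328) [507.20047617 123.19472643  34.        ]
584.8357960765285 260.6320780714479
538.9838151887587 280.5718837040915
```

View pics/w1z.png

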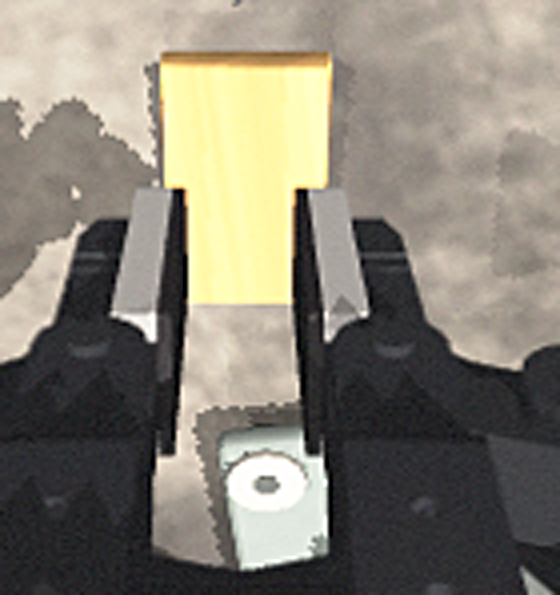

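>>> arm_command([
  [0,0,0,0,0.006,0.24,210],
  [0,0,0,0,0.006,0.48,210],
  [0,0,0,0,0.006,0.64,210],
  [0,0,0,0,0.006,0.7,210],
  [0,0,0,0,0.006,0.7,210],
])

```text
t: 2.9
eef_pos: [577.8, 301.5, 6.4]
orientation: [-0.0, 0.837, 0.548, -0.0]
wrist_force: [-0.1, 1.0, -0.2]
opening: 0.181
```

```bash
python3 - <<'E'
from h import *
s=robot.observe(); im=robot.get_image("wrist"); cv2.imwrite("pics/w2.png",im)
print(s["t"],s["eef_pos"],s["wrist_force"],s["opening"])
E
```

```text
2.9 [577.82113656 301.47601313   6.3657532 ] [-0.07380967  0.96635125 -0.2225899 ] 0.18080158090134607
```

View pics/w2.png

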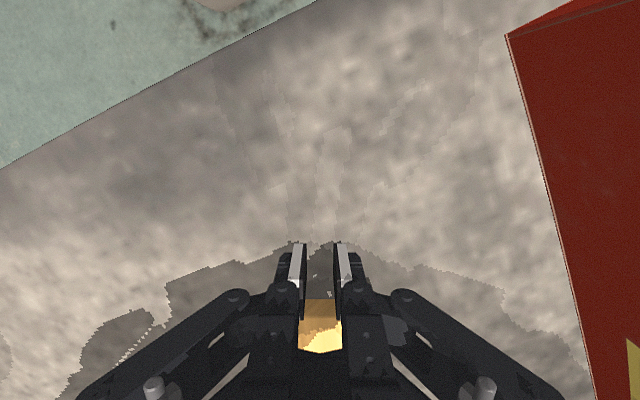

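>>> arm_command([
  [0,0,0,-0.06,0,0,210],
  [0,0,0,-0.1,0,0,210],
  [0,0,0,-0.14,0.003,0,210],
  [0,0,0,-0.18,0.006,0,210],
  [0,0,0,-0.22,0.009,0,210],
  [0,0,0,-0.26,0.012,0,210],
  [0,0,0,-0.3,0.015,0,210],
  [0,0,0,-0.34,0.018,0,210],
])

```text
t: 3.95
eef_pos: [547.9, 222.2, 6.2]
orientation: [-0.0, 0.836, 0.548, -0.0]
wrist_force: [0.7, 0.8, -0.5]
opening: 0.177
```

```bash
python3 - <<'E'
from h import *
s=robot.observe(); im=robot.get_image("scene"); b=robot.get_image("wrist")
print(s["t"],s["eef_pos"],s["wrist_force"],s["opening"])
z=cv2.resize(im[120:250,200:400],None,fx=4,fy=4,interpolation=2); cv2.imwrite("pics/s3.png",z); cv2.imwrite("pics/w3.png",b)
im=robot.get_image("top");cv2.imwrite("pics/t3.png",cv2.resize(im[140:270,210:410],None,fx=4,fy=4,interpolation=cv2.INTER_CUBIC))
E
```

```text
3.95 [547.89269108 222.17932888   6.18944026] [ 0.6763457   0.83856603 -0.49750406] 0.17682156107145075
```

View pics/s3.png

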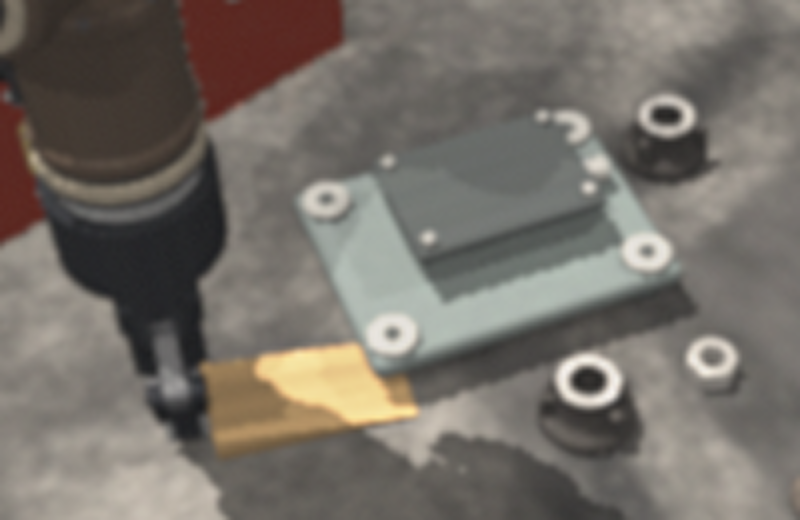

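View pics/t3.png

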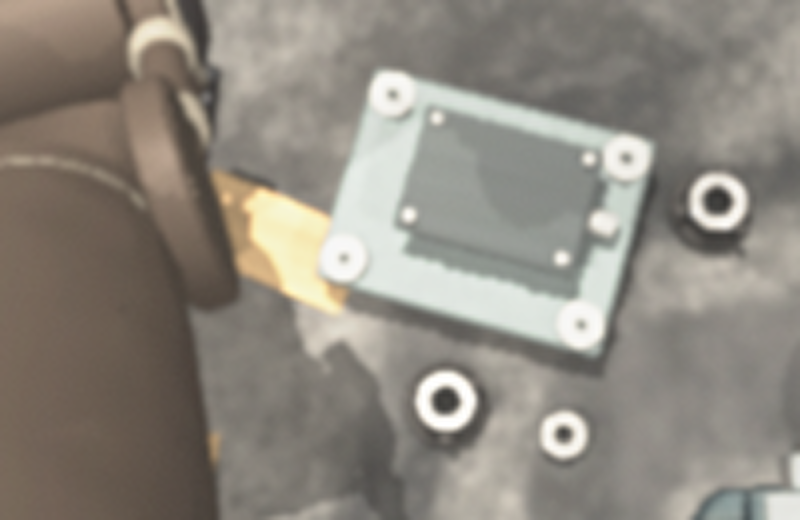

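View pics/w3.png

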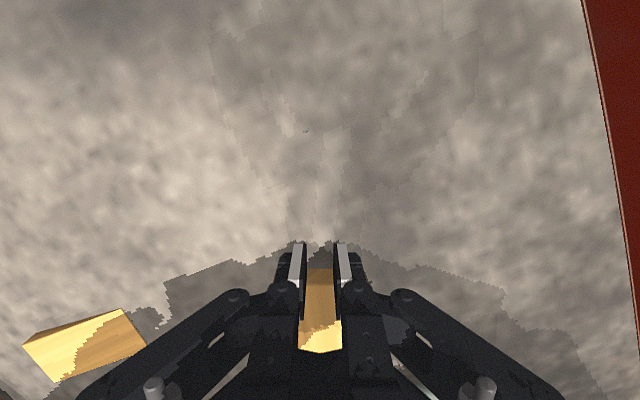

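```bash
python3 - <<'E'
from h import *
for n,o in(("top",(210,140)),("scene",(200,120))):
    for P in ([480.8,130.4,2],[566.4,202.1,16],[520.5,222.1,16]): print(n,((proj(n,P)[0]-o)+.5)*4-.5)
E
```

```text
top [336.20765815 308.93940721]
top [213.54225649 163.20598586]
top [178.3220446  240.15427672]
scene [416.1818998  408.39984447]
scene [197.38599297 358.48940378]
scene [213.75314387 436.76133434]
```

>>> arm_command([
  [0,0,0,-0.02,0,0,210],
  [0,0,0,-0.04,0,0,210],
  [0,0,0,-0.056,0,0,210],
  [0,0,0,-0.056,0,0,210],
])

```text
t: 4.6
eef_pos: [542.3, 209.6, 6.2]
orientation: [-0.0, 0.836, 0.548, -0.0]
wrist_force: [0.2, 0.7, -0.3]
opening: 0.177
```

>>> arm_command([
  [0,0,0,-0.008,0,0,210],
  [0,0,0,-0.016,0,0,210],
  [0,0,0,-0.016,0,0,210],
])

```text
t: 4.97
eef_pos: [540.9, 206.1, 6.3]
orientation: [0.0, 0.836, 0.548, -0.0]
wrist_force: [-0.0, -0.2, -0.2]
opening: 0.179
```

>>> arm_command([
  [0,0,0,-0.004,0,0,210],
  [0,0,0,-0.008,0,0,210],
  [0,0,0,-0.008,0,0,210],
])

```text
t: 5.35
eef_pos: [540.1, 204.4, 6.3]
orientation: [0.0, 0.836, 0.548, -0.0]
wrist_force: [-0.6, -0.2, -0.4]
opening: 0.175
```

>>> arm_command([
  [0,0,0,-0.004,0,0,210],
  [0,0,0,-0.008,0,0,210],
  [0,0,0,-0.008,0,0,210],
])

```text
t: 5.72
eef_pos: [539.3, 202.5, 6.3]
orientation: [0.0, 0.836, 0.548, -0.0]
wrist_force: [-0.3, -0.3, -0.1]
opening: 0.176
```

>>> arm_command([
  [0,0,0,-0.004,0,0,210],
  [0,0,0,-0.008,0,0,210],
  [0,0,0,-0.008,0,0,210],
])

```text
t: 6.1
eef_pos: [538.7, 200.9, 6.3]
orientation: [-0.0, 0.836, 0.548, 0.0]
wrist_force: [0.1, 1.6, 0.7]
opening: 0.174
```

>>> arm_command([
  [0,0,0,-0.004,0,0,210],
  [0,0,0,-0.004,0,0,210],
])

```text
t: 6.35
eef_pos: [538.4, 200.1, 6.3]
orientation: [-0.0, 0.836, 0.548, 0.0]
wrist_force: [-0.0, 1.5, -0.1]
opening: 0.177
```

>>> arm_command([
  [0,0,0,-0.004,0,0,210],
  [0,0,0,-0.004,0,0,210],
])

```text
t: 6.6
eef_pos: [538.2, 199.3, 6.4]
orientation: [-0.0, 0.836, 0.548, 0.0]
wrist_force: [1.4, 3.0, -0.2]
opening: 0.175
```

>>> arm_command([
  [0,0,0,-0.004,0,0,210],
  [0,0,0,-0.004,0,0,210],
])

```text
t: 6.85
eef_pos: [537.8, 198.4, 6.5]
orientation: [-0.0, 0.836, 0.548, 0.001]
wrist_force: [1.6, 5.2, -1.5]
opening: 0.179
```

>>> arm_command([
  [0,0,0,-0.002,0,0,210],
  [0,0,0,-0.002,0,0,210],
])

```text
t: 7.1
eef_pos: [537.7, 197.9, 6.4]
orientation: [-0.0, 0.836, 0.548, 0.001]
wrist_force: [1.1, 4.0, -1.4]
opening: 0.176
```

```bash
python3 - <<'E'
from h import *
for i in range(6):
    if i<4: im=robot.get_image("scene")
    else: t=robot.get_image("top")
    s=robot.observe(); f=s["wrist_force"]; print(s["t"],f.round(1),(f[0]*.398+f[1]*.917).round(2))
z=cv2.resize(im[120:250,200:400],None,fx=4,fy=4,interpolation=2); cv2.imwrite("pics/s4.png",z)
cv2.imwrite("pics/t4.png",cv2.resize(t[140:270,210:410],None,fx=4,fy=4,interpolation=cv2.INTER_CUBIC))
E
```

```text
7.15 [ 2.   4.7 -0.7] 5.09
7.2 [ 2.2  4.8 -1. ] 5.28
7.25 [ 1.8  4.6 -0.5] 4.94
7.3 [ 2.3  3.8 -1.5] 4.37
7.35 [ 1.9  4.9 -0.8] 5.24
7.4 [ 2.4  5.  -2.8] 5.52
```

View pics/s4.png

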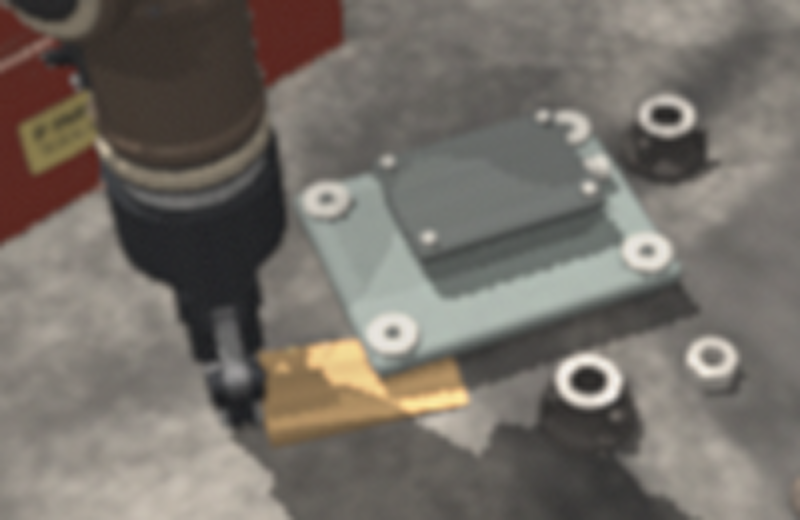

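View pics/t4.png

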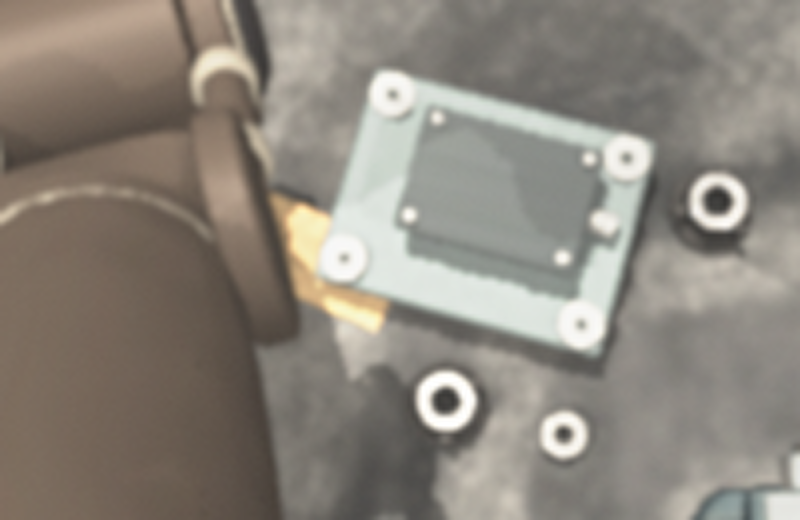

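>>> arm_command([
  [0,0,0,0.02,0,0,210],
  [0,0,0,0.06,0,0,210],
  [0,0,0,0.12,0,0,210],
  [0,0,0,0.12,0,0,210],
  [0,0,0,0.12,0,-0.15,230],
  [0,0,0,0.12,0,-0.3,255],
  [0,0,0,0.12,0,-0.3,255],
  [0,0,0,0.12,0,-0.3,255],
])

```text
t: 8.4
eef_pos: [548.5, 224.8, 80.8]
orientation: [-0.0, 0.836, 0.548, -0.001]
wrist_force: [0.4, -0.1, 0.9]
opening: 0.002
```

```bash
python3 - <<'E'
from h import *
b=robot.get_image("wrist"); cv2.imwrite("pics/w5.png",b)
s=robot.observe(); f=s["wrist_force"]; print(s["t"],f,s["eef_pos"],s["opening"])
d=np.array([505.5,128.5])-s["eef_pos"][:2]; print("tool x,y norm",(d@[.398,.917])/250,(d@[.917,-.398])/250)
im=robot.get_image("scene");z=cv2.resize(im[120:250,200:400],None,fx=4,fy=4,interpolation=2); cv2.imwrite("pics/s5.png",z)
E
```

```text
8.45 [ 0.0991004  -0.21348597 -0.13186023] [547.85552167 224.65108545  80.00118687] 0.004031365209148907
tool x,y norm -0.42011217192433237 -0.0022875254621854933
```

View pics/s5.png

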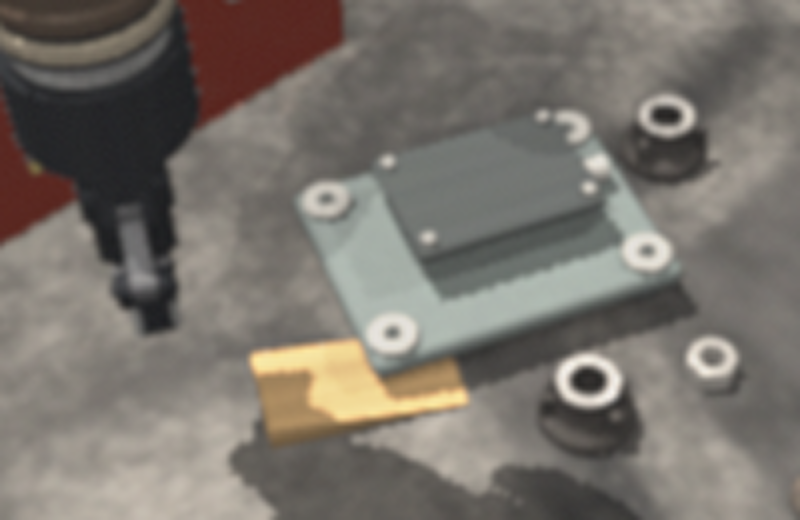

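View pics/w5.png

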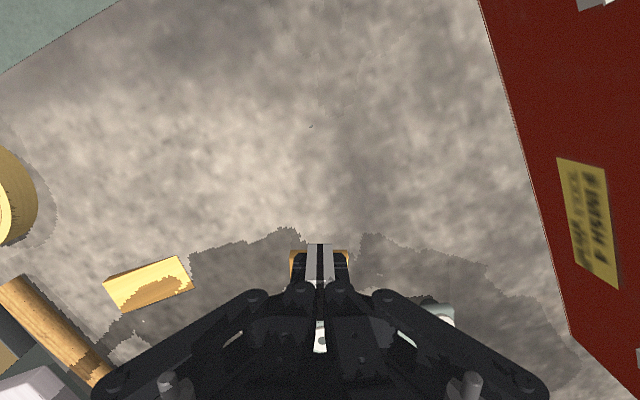

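>>> arm_command([
  [0,0,0,-0.16,0,0,255],
  [0,0,0,-0.32,0,0,255],
  [0,0,0,-0.42,0,0,255],
  [0,0,0,-0.42,0,0.06,255],
  [0,0,0,-0.42,0,0.12,255],
  [0,0,0,-0.42,0,0.152,255],
  [0,0,0,-0.42,0,0.152,255],
])

```text
t: 9.38
eef_pos: [506.5, 129.3, 41.8]
orientation: [-0.001, 0.836, 0.549, -0.001]
wrist_force: [0.0, 0.4, -0.2]
opening: -0.001
```

```bash
python3 - <<'E'
from h import *
im=robot.get_image("scene");z=cv2.resize(im[120:250,200:400],None,fx=4,fy=4,interpolation=2); cv2.imwrite("pics/s6.png",z)
s=robot.observe(); print(s["t"],s["wrist_force"],s["eef_pos"])
E
```

```text
9.425 [-0.15599176 -0.10140752  0.62992418] [507.13330788 129.31573248  42.55089744]
```

View pics/s6.png

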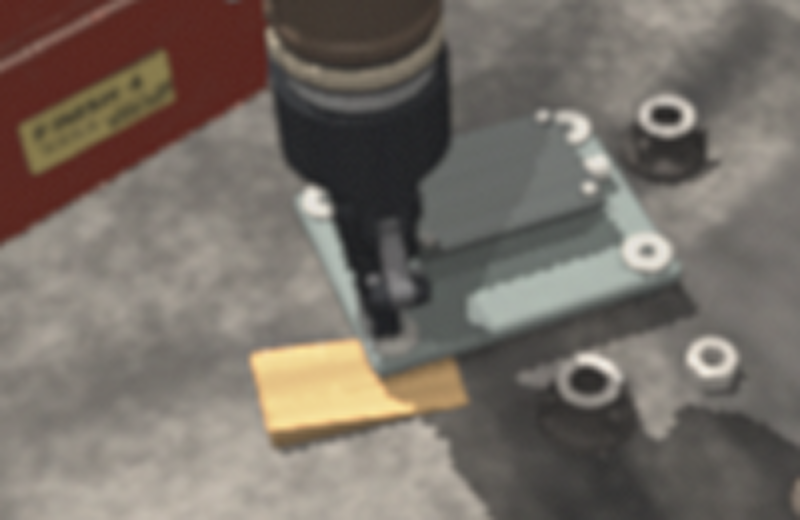

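Fingers stand just above the pad at (395,335). Creep down.

>>> arm_command([
  [0,0,0,0,0,0.012,255],
  [0,0,0,0,0,0.024,255],
  [0,0,0,0,0,0.028,255],
  [0,0,0,0,0,0.028,255],
])

```text
t: 9.93
eef_pos: [507.3, 128.8, 36.3]
orientation: [0.0, 0.836, 0.548, 0.0]
wrist_force: [-0.2, -0.4, -0.2]
opening: -0.001
```

>>> arm_command([
  [0,0,0,0,0,0.004,255],
  [0,0,0,0,0,0.004,255],
])

```text
t: 10.18
eef_pos: [507.3, 128.8, 35.3]
orientation: [-0.0, 0.836, 0.548, -0.0]
wrist_force: [-0.7, 0.0, -0.5]
opening: 0.002
```

>>> arm_command([
  [0,0,0,0,0,0.004,255],
  [0,0,0,0,0,0.004,255],
])

```text
t: 10.42
eef_pos: [507.2, 128.8, 34.2]
orientation: [-0.0, 0.836, 0.548, -0.0]
wrist_force: [-0.4, -0.4, 0.3]
opening: -0.003
```

>>> arm_command([
  [0,0,0,0,0,0.002,255],
  [0,0,0,0,0,0.004,255],
  [0,0,0,0,0,0.004,255],
])

```text
t: 10.8
eef_pos: [507.4, 128.8, 33.6]
orientation: [-0.0, 0.836, 0.548, -0.0]
wrist_force: [-0.7, -0.7, 3.6]
opening: -0.001
```

>>> arm_command([
  [0,0,0,0,0,0.003,255],
  [0,0,0,0,0,0.003,255],
  [0,0,0,0,0,0.003,255],
])

```text
t: 11.18
eef_pos: [507.4, 128.8, 33.5]
orientation: [-0.0, 0.836, 0.548, -0.0]
wrist_force: [-3.1, 0.0, 7.8]
opening: -0.004
```

```bash
python3 - <<'E'
from h import *
for i in range(5):
    im=robot.get_image("scene"); s=robot.observe(); print(s["t"],s["wrist_force"].round(1),s["eef_pos"].round(1))
z=cv2.resize(im[120:250,200:400],None,fx=4,fy=4,interpolation=2); cv2.imwrite("pics/s7.png",z)
E
```

```text
11.225 [-2.4  0.3  8. ] [507.4 128.9  33.5]
11.275 [-3.   0.4  7.9] [507.4 128.8  33.5]
11.325 [-2.7 -1.   8.4] [507.4 128.9  33.5]
11.375 [-1.6  0.1  8.1] [507.4 128.8  33.5]
11.425 [-3.3 -0.3  8.3] [507.4 128.9  33.5]
```

View pics/s7.png

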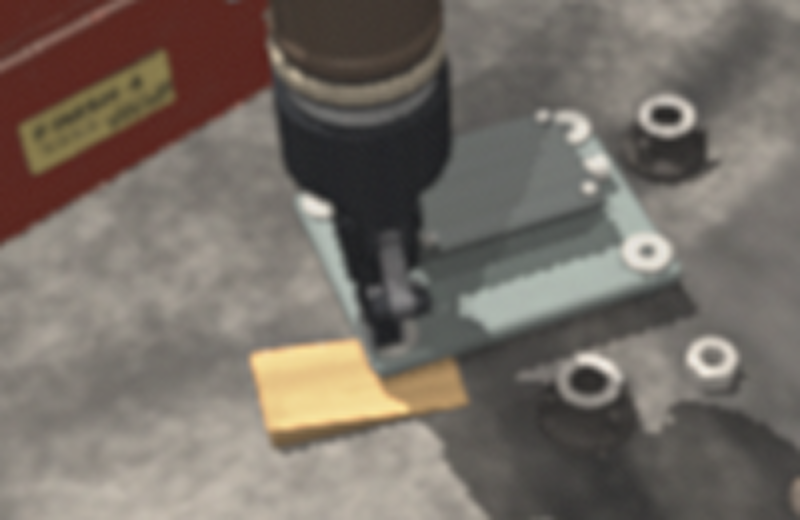

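>>> arm_command([
  [0,0,0,0,0,-0.004,255],
  [0,0,0,0,0,-0.012,255],
  [0,0,0,0,0,-0.1,255],
  [0,0,0,0,0,-0.3,255],
  [0,0,0,0,0,-0.5,255],
  [0,0,0,0.4,0,-0.6,255],
  [0,0,0,0.6,0,-0.6,255],
  [0,0,0,0.8,0,-0.6,255],
])

```text
t: 12.42
eef_pos: [582.4, 300.3, 183.0]
orientation: [0.0, 0.836, 0.548, 0.001]
wrist_force: [1.1, -0.9, 0.7]
opening: -0.001
```

```bash
python3 - <<'E'
from h import *
im=robot.get_image("scene");z=cv2.resize(im[120:250,200:400],None,fx=4,fy=4,interpolation=2); cv2.imwrite("pics/s8.png",z)
t=robot.get_image("top");cv2.imwrite("pics/t8.png",cv2.resize(t[140:270,210:410],None,fx=4,fy=4,interpolation=cv2.INTER_CUBIC))
s=robot.observe(); print(s["t"],s["wrist_force"],s["eef_pos"])
E
```

```text
12.525 [ 0.0877218  -1.03086829  1.01913971] [583.28537392 304.4067247  182.11795491]
```

View pics/s8.png

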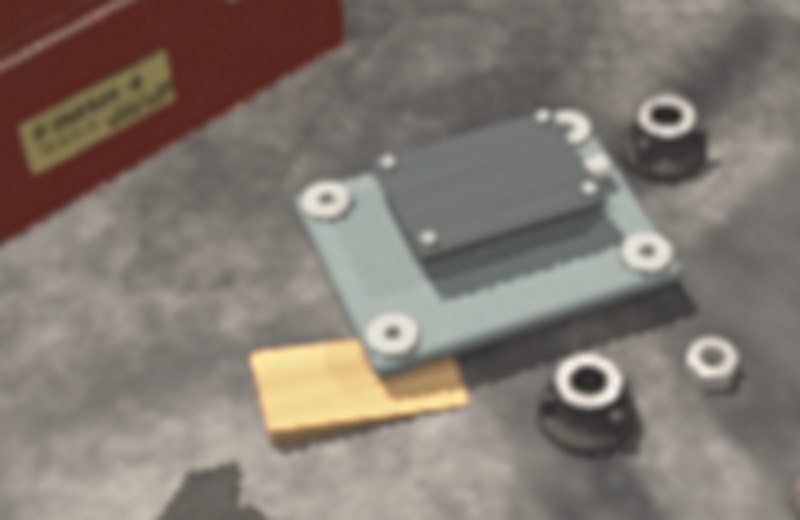

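View pics/t8.png

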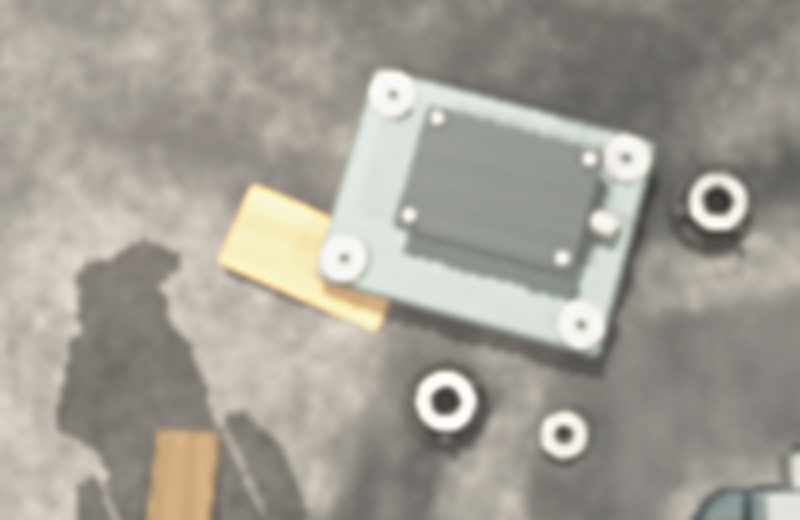

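```bash
cat > fit2.py <<'E'
from fit import *
print("----")
i=[0,3,2]
P=w[i]; a=px([(254,184),(218,262),(376,331)],T); b=px([(249,354),(270,435),(469,402)],(200,120))
q=fit(P,a,b,[520,170,-1.98]); c,s=np.cos(q[2]),np.sin(q[2]); d=tf(qc,np.array([[-50,70,0.]]))[0,:2]-q[:2]; print("foot in wedge",c*d[0]+s*d[1],-s*d[0]+c*d[1])
E
python3 fit2.py
```

```text
both [ 5.33606e+02  4.32660e+01 -2.89000e-01] 0.39
top [ 5.34311e+02  4.27220e+01 -2.86000e-01] 0.05
scene [ 5.32561e+02  4.40890e+01 -2.94000e-01] 0.22
both [541.972 224.749  -1.981] 0.4
top [542.551 224.05   -1.99 ] 0.2
scene [541.276 225.327  -1.972] 0.16
short foot [[505.65613248 124.62157407   0.        ]] thin [[522.03004963 178.8980054    0.        ]] thick [[561.91465856 270.59979366   0.        ]]
foot in wedge 106.30313095831275 6.632767537495482
----
both [509.92  143.466  -1.973] 0.45
top [510.41  142.562  -1.985] 0.06
scene [509.244 144.318  -1.96 ] 0.18
foot in wedge 19.010074757359263 3.4481408243912783
```

```bash
python3 -c "
from station import robot
print(robot.observe()['joint_vel']);print(robot.job_done())"
```

```text
[-0.05160263 -0.04110675  0.09167624 -0.06092577  0.05054222 -0.03443205]
the job is handed in; nothing more can be done
None
```

I pushed the wedge thin end first under the short foot, pressed on the corner pad, then drew the arm clear and handed the job in at about 12.5 s of the 42 s allowed. No verdict is reported.

- **Seating:** the push built up to about 5 N along the bench. The fingers were then backed off the wedge without touching the case.
- **Press test:** about 8 N down, roughly 5 mm from the pad's centre, held for more than 0.5 s. The tool stopped at 33.5 mm, against about 34 mm at first touch, so there was no visible rock.
- **Final pictures:** the foot is about 3 mm off the wedge's centre line and about 19 mm from its middle towards the thin end, where it is 6.3 mm thick. I saw no shift in the pixel positions of the case, castings or nut.

- **Disagreements:** the cameras differed by 2 to 4 mm, within what the tolerances allow.
- **Not measured:** I could not measure the force the wedge carries with the fingers away. The arm was clear of everything but still settling slightly at hand-in, with joint speeds under 0.1 rad/s.

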